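# Level the glue-setting plate with a wedge shim

### The arm

A 6-joint arm with a two-finger parallel gripper is mounted at the origin on the work surface. World frame = base frame: x ahead of the robot, y to its left, z up, the work surface at z = 0. Lengths are in m, angles in rad, forces in N, time in s.
With the tool pointing down it reaches from about 0.325 to 0.85 m from the base axis. Payload 4.4 kg.
Tool frame: the origin (TCP) lies midway between the tips of the shut fingers; the grasp point (between the pads) lies ctrl.tcp_to_grasp behind it (ctrl.tcp_to_grasp is the distance from the TCP to the grasp point, in m); z points along the fingers, y is the direction in which the jaws open and shut (so a half turn about z gives the same grasp; the last joint's range is limited). The gripper opens to 94 mm and grips with 3 to 60 N. Pads are 16 mm wide; open, the fingers measure 119 mm over their backs; the gripper's body (75 mm by 177 mm) begins 78 mm behind the grasp point.
Start: joints at [-1.468, 0.207, 1.542, -0, 1.393, -0.15], TCP at [0.144, -0.557, 0.185] pointing down, gripper open.
Joint ranges: [-2.73, 2.73], [-0.86, 2.22], [0.23, 2.46], [-1.11, 4.25], [0.08, 2.63], [-2.82, 2.82]. Speed limits (rad/s): [2.79, 2.79, 3.14, 3.14, 3.14, 3.14].

### API

Orientations are given as a unit quaternion [x, y, z, w].
In Python, from cell import ctrl, eyes, close_job gives the robot as it stands.
- The arm moves only by the tool move_arm, never from a script. Its argument "plan" is a list of rows, each a list of 3 entries, a list of its own where there are three numbers: the shift along the tool's x, y, z in mm, then the turn, a rotation vector about the tool's x, y, z in degrees, then the opening, from 0 (shut) to 1 (fully open). In form: [[[x, y, z], [rx, ry, rz], hand], ...]. A call has 1 to 12 rows; each row shifts and turns the commanded pose from where the row before left it, along the tool's axes as they then stand; what a row does not reach is not made up. A row lasts 1/10 s, in which the tool goes at most 50 mm and 8.59 degrees, less where a joint would pass 70% of its speed; a pose out of reach is approached as far as the arm can. A call is refused whole if a number of a shift passes 50 or a number of a turn 8.59, either way. A call with a gripper value outside its range is refused whole. The fingers move at their own pace and stop on an object; "force" is the grip in N (left out, the last holds). Time passes only in rows, so rows that do not move let the fingers close. It gives the time, the measured TCP pose, the force and the opening at its end, in the units of the state.
- ctrl.read_state(): the state, without advancing time (a new reading comes with each control period).
- eyes.snapshot(name): name is "side" or "top"; returns a dict with "color" (480x640x3 uint8, red, green, blue), "z_map" (480x640 float32, m along the optical axis (not along the pixel's ray), 0 where there is no reading), "fx", "fy", "cx", "cy" (pixels), "distortion" ([k1, k2, p1, p2, k3] as OpenCV has them; the pictures are not rectified), "R" (3x3) and "t" (3): a world point X has camera coordinates R X + t. Camera axes: x right, y down, z forward; pixel columns grow to the right and rows downward; lengths in m; the calibration is good to about 2 mm. A picture is of the moment at which its call begins.
- close_job(): hands the job in, once; it reports no verdict.
Trained networks look in a picture, given as the dict that the camera call returned (one of the last four; its "shot" number tells which), for a name from the list of things; names that differ only in an ending like _2 or _b are one class to them, and where a whole thing is asked for, a point or a joint stands for the part that bears it (a point fixed in the world has none). Each returns a list of dicts, best first, with "confidence" (0 to 1); they miss things now and then, are a little off and sometimes report something else, mostly with a low value. They report only what shows in the picture. A call takes as long as a camera call. They do not tell look-alikes from the thing itself.
- eyes.cut_out(picture, name): "region" (480x640 bool, what is visible of it) and "rect" ([left, top, right, bottom] in pixels, round what is visible of it).
The state is a dict: "time_s": time; "joints": joint angles; "joint_velocities": joint speeds; "joint_torque": joint torques, N m; "tcp_pos": TCP position; "eef_rot": TCP orientation; "wrist_force": force on the tool from outside, world axes, zero at the start; "ft_torque": the same for the moment, N m; "width": finger opening in m.
Only numpy, scipy, OpenCV 4.12 (cv2) and the standard library are available. Lean on these libraries where they do the work, as an engineer would, in place of code of your own. Each camera call takes 0.05 s, during which the arm holds its last target.

### The job

The glue-setting plate dips at the corner whose levelling foot is seized short. Fetch the plastic wedge shim from the bench, slide it thin end first under that foot and ease it in gently, without jamming it, until the bubble of the plate's round level lies wholly inside the black ring; then let go. Do not shove the plate along the bench, push on it or lift it by hand, and leave the other things where they are.

Things in the scene. Friction and masses are not known exactly. Their poses are not given: they have to be found in the camera images.
- plate_centre (a point): Middle of the top of the glue-setting plate: bare aluminium, 200 x 230 x 10 mm (its x, y, z), top 36 mm above the bench when level. z is its upward normal; x points away from the robot at yaw 0. It stands loose on four feet under lugs at (+-130, +-90) mm from here. Three black lens barrels, 60 mm wide, 36 mm tall, are fixed on it at (-55, -75), (15, -75) and (-55, -5) mm.
- plate: The same plate as a body with feet, barrels and level, about 2 kg; origin 36 mm below plate_centre. Three feet are right, the fourth (low_foot) too short, so the plate leans onto it. A light push of about 5 N slides the shim in under it. As the plate comes level the push stiffens and the foot's load on the shim climbs from about 3 N towards 10 N; over 7 N it is jammed, and drags the plate along.
- low_foot (a point): Top of the lug above the seized foot's axis, at (-130, -90) mm in the plate's frame (near right corner); axes as the plate's. The lug is 34 mm wide along y, 10 mm thick, and reaches 17 mm outward. The foot is a rubber dome 29 mm across (curvature radius 25 mm), resting on the bench at the start. It is short by an unknown 3 to 6.5 mm: so high must the shim raise it.
- level (a point): Centre of the round bubble level fixed to the plate at (50, 66) mm from its centre: aluminium rim 80 mm across, 12 mm high, yellow-green face with a thin black ring 24 mm across at its centre. The point lies on the face, 9 mm above the plate's top; axes as the plate's.
- bubble (a point): Centre of the level's pale bubble, 18 mm across. It drifts 1.2 mm to the high side per mrad of tilt, settles in about 1.5 s, and stops at the vial's wall, 14 mm from the centre along each of the plate's x and y (there it lies at the start, towards +x +y). It is wholly inside the ring when within 3 mm of the level's centre.
- shim_grip (a point): Centre height of the head of the grey plastic wedge shim, a place to take it: on its middle line, 20 mm from the thick end, 7 mm above its underside. The shim is 120 mm long, 32 mm wide, 50 g, flat below. The head is a block 36 mm long, 14 mm high; from it the top falls evenly to a thin end 1 mm thick, by somewhere between 1 in 13 and 1 in 8 (odd ones from a box). x runs to the thin end, y across, z up.
- shim_tip (a point): Middle of the shim's thin end, 1 mm above its underside and 100 mm from shim_grip along the shim's x; axes as the shim's.
- shim: The same wedge shim as a body; its origin is the centre of its underside, 60 mm from either end.
- barrel_a: A loose black lens barrel standing to the left, 62 mm across, 60 mm tall; origin at the centre of its underside. Not to be disturbed.
- barrel_b: A second loose black lens barrel beside it, the same size. Not to be disturbed.
- squeeze_bottle: White dispenser bottle, 56 mm across, 142 mm tall, standing to the left; origin under its centre. Not to be disturbed.
- packers: Stack of three flat steel packers, 60 x 40 x 9 mm, lying to the right beyond the shim; origin under its centre. Not needed, not to be disturbed.
- driver: Screwdriver 190 mm long, 26 mm thick, lying along its x at the right; origin under its middle. Not to be disturbed.
- hex_key: Hex key, 90 mm long, 6 mm thick, lying at the left; origin at the middle of its long arm. Not to be disturbed.
- wipe_roll: White roll of wipes standing at the left beyond the barrels, 104 mm across, 110 mm tall; origin under its centre. Not to be disturbed.
There are look-alikes about, which are no part of the job. There is more than one size of the shim; the job needs the smallest.

How it is judged:
By the outcome, as a careful person would: the job done as asked, in the order asked, and still so for the second after the job is handed in, with the robot touching nothing.
It also fails if it takes over 72 s, if anything falls off the work surface, if the arm or the gripper's body presses on something with over 40 N, if the wrist force passes 120 N, or if a joint passes its speed limit or range.

## Working session

There is one attempt and no reset: what is moved stays moved. The work goes in short steps, Python scripts to look and compute and a tool call to move; the robot and the scene stay as the last step left them, time stands still between calls to the robot, and variables do not carry over. Pictures are saved under pics/ and viewed, and the job is handed in when it is done.

Besides the shell and the picture viewer there is one more tool, called after "Emit:" in YAML: its name, and indented under it one key for each argument. move_arm: Moves the arm, as the interface text tells. Its arguments: {"type":"object","properties":{"plan":{"type":"array"},"force":{"type":"number"}},"required":["plan"]}

```bash
ls; mkdir -p pics; python3 - <<'E'
from cell import ctrl, eyes
import cv2, pickle
s=ctrl.read_state(); print(s, ctrl.tcp_to_grasp)
for n in("side","top"):
    p=eyes.snapshot(n); cv2.imwrite(f"pics/{n}0.png",p["color"][:,:,::-1]); pickle.dump(p,open(f"{n}0.pkl","wb"))
    print(n,p["R"],p["t"],p["fx"],p["cx"],p["cy"],p["distortion"])
    for o in("shim","plate","level","low_foot","bubble","packers"):
        for d in eyes.cut_out(p,o): print(o,d["confidence"],d["rect"],d["region"].sum())
E
```

```text
pics
{'time_s': 0.0, 'joints': array([-1.46752285e+00,  2.07411766e-01,  1.54292080e+00,  1.28183885e-05,
        1.39346365e+00, -1.50500850e-01]), 'joint_velocities': array([-7.95793017e-04,  3.80524855e-04,  7.58748110e-04,  1.15494096e-05,
        1.36726722e-03, -8.52638783e-04]), 'joint_torque': array([ 1.14683098e-03, -3.70880485e+01, -2.81415743e+01,  7.00396369e-02,
        3.62541829e-02, -1.83395537e-04]), 'tcp_pos': array([ 0.14426581, -0.55575318,  0.18371124]), 'eef_rot': array([ 9.91960161e-01,  1.26545745e-01,  3.23203882e-05, -1.10132575e-03]), 'wrist_force': array([ 0.23796059, -0.6553062 , -0.11778976]), 'ft_torque': array([-0.03141493, -0.05136753, -0.00361696]), 'width': 0.09402486497026993} 0.0188
side [[ 0.9925441  -0.12065008 -0.01731393]
 [-0.09110412 -0.6399911  -0.76296228]
 [ 0.0809707   0.75885108 -0.6462111 ]] [-0.58110374  0.06801666  1.46450344] 460.26046922878817 323.96750227530435 240.18553904027144 [-0.0573469  0.         0.         0.         0.       ]
shim 0.84 [233.9, 293.7, 289.9, 314.5] 626
shim 0.61 [348.3, 355.3, 416.7, 370.9] 986
shim 0.56 
[... 239 characters left out ...]
, 425.0, 270.3] 3745
packers 0.72 [376.5, 302.2, 404.4, 319.0] 316
top [[-0.01837441 -0.99978288  0.00982725]
 [-0.99735501  0.0176367  -0.07051197]
 [ 0.07032334 -0.01109687 -0.99746252]] [-0.04245045  0.58668609  1.17400432] 467.2399981124181 321.478435523206 239.09263966865726 [-0.07223022  0.          0.          0.          0.        ]
shim 0.77 [377.8, 291.3, 404.0, 353.6] 1010
shim 0.61 [424.5, 249.7, 454.6, 291.2] 574
shim 0.58 [471.9, 180.4, 491.0, 240.4] 890
plate 0.69 [259.7, 121.6, 355.9, 239.1] 8012
level 0.86 [262.9, 123.1, 356.2, 239.1] 8141
low_foot 0.66 [262.9, 121.8, 357.4, 239.9] 8113
bubble 0.53 [274.6, 152.0, 281.5, 156.3] 30
packers 0.87 [407.7, 169.9, 424.3, 194.0] 380
```

View pics/side0.png

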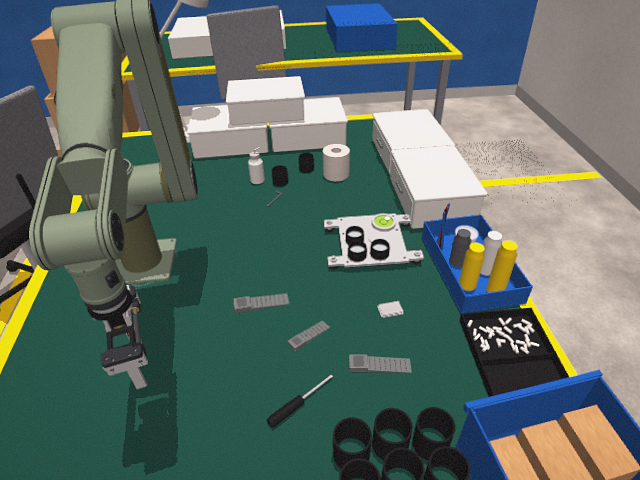

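View pics/top0.png

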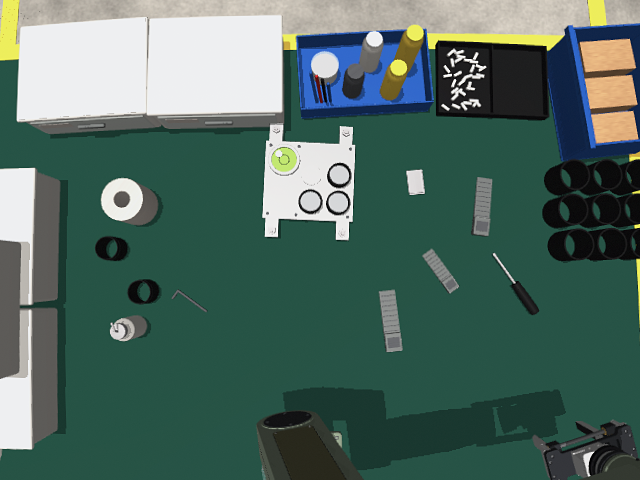

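```bash
cat > h.py <<'E'
import numpy as np, cv2, pickle
def K(p): return np.array([[p["fx"],0,p["cx"]],[0,p["fy"],p["cy"]],[0,0,1.]])
def ray(p,uv):
    u=cv2.undistortPoints(np.array(uv,float).reshape(-1,1,2),K(p),np.array(p["distortion"],float)).reshape(-1,2)
    d=np.c_[u,np.ones(len(u))]@p["R"]; c=-p["R"].T@p["t"]; return c,d
def onz(p,uv,z):
    c,d=ray(p,uv); return c+d*((z-c[2])/d[:,2])[:,None]
def proj(p,X):
    X=np.array(X,float).reshape(-1,3)
    return cv2.projectPoints(X,cv2.Rodrigues(p["R"])[0],p["t"],K(p),np.array(p["distortion"],float))[0].reshape(-1,2)
def cloud(p,mask):
    v,u=np.nonzero(mask&(p["z_map"]>0)); c,d=ray(p,np.c_[u,v]); return c+d*p["z_map"][v,u][:,None]
def crop(p,box,s,name):
    a,b,c,d=box; cv2.imwrite(name,cv2.resize(p["color"][b:d,a:c,::-1],None,fx=s,fy=s,interpolation=cv2.INTER_CUBIC))
E
python3 - <<'E'
from h import *
t=pickle.load(open("top0.pkl","rb"));s=pickle.load(open("side0.pkl","rb"))
crop(t,(410,235,470,305),8,"pics/a1.png"); crop(s,(280,310,340,360),10,"pics/a2.png")
crop(t,(250,115,370,245),4.5,"pics/a3.png"); crop(s,(315,200,435,280),6,"pics/a4.png")
E
```

```text
(no output)
```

View pics/a1.png

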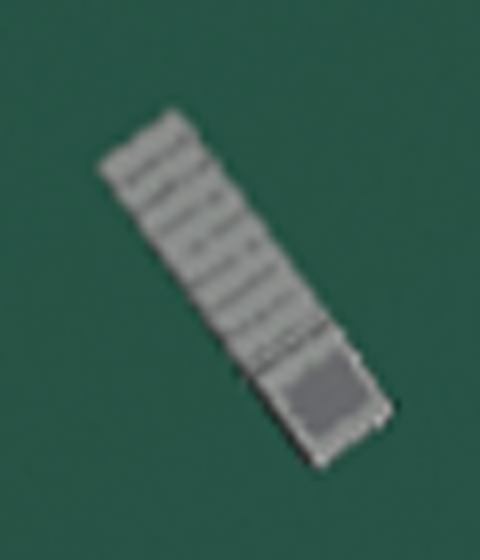

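View pics/a2.png

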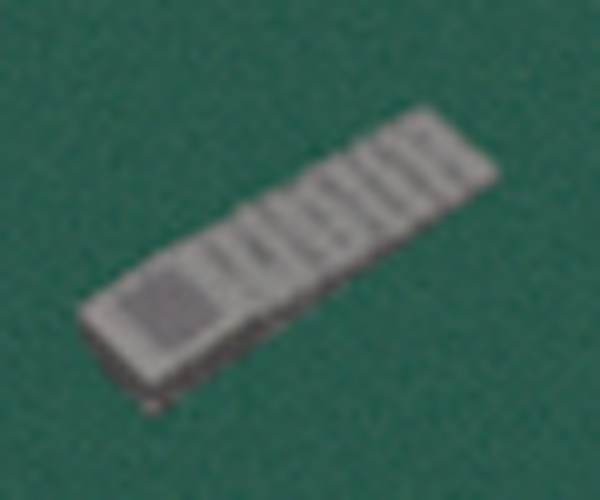

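View pics/a3.png

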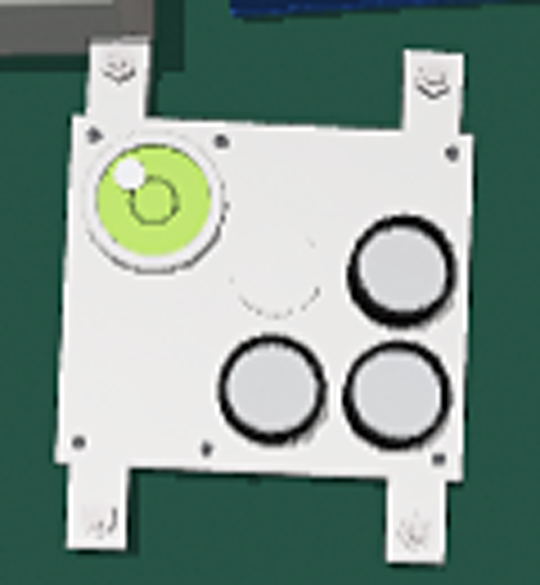

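View pics/a4.png

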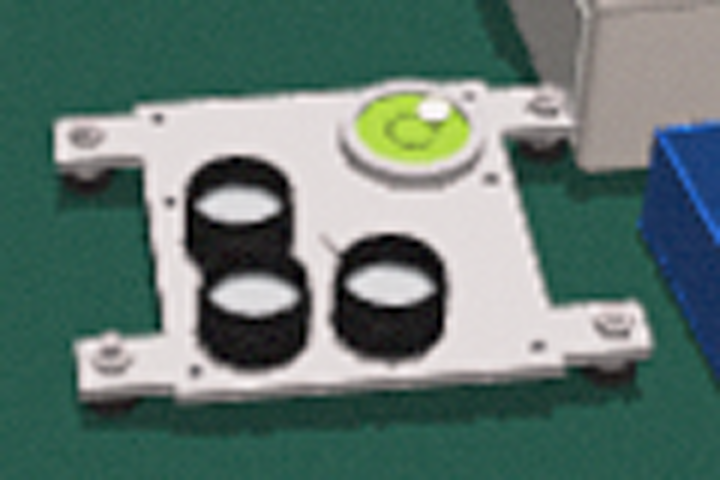

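```bash
python3 - <<'E'
from h import *
np.set_printoptions(precision=4,suppress=True)
t=pickle.load(open("top0.pkl","rb"));s=pickle.load(open("side0.pkl","rb"))
def f(a,b,sc,pts): return (np.array(pts,float)+.5)/sc-.5+np.array([a,b])
for p,tip,hd in((t,f(410,235,8,[(175,108),(97,165)]),f(410,235,8,[(392,408),(320,467)])),(s,f(280,310,10,[(428,104),(500,172)]),f(280,310,10,[(78,312),(152,382)]))):
    T=onz(p,tip,.001);H=onz(p,hd,.014);tm=T.mean(0)[:2];hm=H.mean(0)[:2];d=tm-hm
    print("tip",tm,"headend",hm,"len",np.linalg.norm(d),"w",np.linalg.norm(T[0]-T[1]),np.linalg.norm(H[0]-H[1]),"yaw",np.degrees(np.arctan2(d[1],d[0])),"grip",hm+.02*d/np.linalg.norm(d))
# plate: lug corner fit
from scipy.optimize import least_squares
mod=np.array([(147,107),(147,73),(147,-73),(147,-107),(-147,-107),(-147,-73),(-147,73),(-147,107)])/1e3
top=f(250,115,4.5,[(90,40),(150,38),(405,50),(464,54),(445,563),(386,558),(125,549),(66,548)])
def W(q):
    x,y,a,zc,gx,gy=q
    c,s_=np.cos(a),np.sin(a)
    return np.c_[x+c*mod[:,0]-s_*mod[:,1],y+s_*mod[:,0]+c*mod[:,1],zc+gx*mod[:,0]+gy*mod[:,1]]
r=least_squares(lambda q:np.r_[(proj(t,W(q))-top).ravel(),(q[3]-.034)*1e3,(q[4]-.015)*300,(q[5]-.02)*300],[.73,0.02,0,.034,.015,.02],loss='soft_l1')
print(r.x,np.degrees(r.x[2]));print((proj(t,W(r.x))-top).round(2))
x,y,a=r.x[:3];R=np.array([[np.cos(a),-np.sin(a)],[np.sin(a),np.cos(a)]])
print("low foot",np.array([x,y])+R@[-.13,-.09])
sd=f(315,200,6,[(78,370),(75,342),(55,122),(57,148)])
print(proj(s,W(r.x)).round(1)); 
print(sd)
# depth plane of plate
for p,box in((t,None),(s,None)):
  P=np.c_[W(r.x)]; 
  q=[(x,y)]; g=[]
  cl=cloud(p,np.ones((480,640),bool)); l=(cl[:,:2]-[x,y])@R
  m=(abs(l[:,0])<.095)&(abs(l[:,1])<.11)&(abs(cl[:,2]-.034)<.012)
  A=np.c_[l[m],np.ones(m.sum())]; c=np.linalg.lstsq(A,cl[m,2],rcond=None)[0]
  rr=cl[m,2]-A@c; k=abs(rr)<.003; c=np.linalg.lstsq(A[k],cl[m,2][k],rcond=None)[0]; print("plane",c,m.sum(),k.sum())
E
```

```text
tip [ 0.5496 -0.327 ] headend [ 0.4507 -0.3924] len 0.1185697287497018 w 0.03195604866757929 0.030375642081321853 yaw 33.49105649237007 grip [ 0.4674 -0.3814]
tip [ 0.5509 -0.3292] headend [ 0.4513 -0.3967] len 0.12023333000293787 w 0.031112570926271867 0.030422475901478254 yaw 34.11867499401817 grip [ 0.4679 -0.3855]
[ 0.7351 -0.0234 -0.0572  0.0339  0.0148  0.0199] -3.278428167271083
[[ 0.11 -0.95]
 [-0.03  0.07]
 [-0.16  0.02]
 [-0.16 -0.23]
 [ 0.12  0.06]
 [-0.13  0.63]
 [ 0.29  0.27]
 [-0.04 -0.05]]
low foot [ 0.6002 -0.1058]
[[409.  213.8]
 [411.1 220.1]
 [420.7 249.4]
 [423.1 256.8]
 [327.6 263.3]
 [326.8 255.7]
 [323.8 225.7]
 [323.2 219.3]]
[[327.5833 261.25  ]
 [327.0833 256.5833]
 [323.75   219.9167]
 [324.0833 224.25  ]]
plane [0.024  0.033  0.0356] 4437 3124
plane [0.019  0.0268 0.0344] 1775 989
```

```bash
cat > g.py <<'E'
import sys,numpy as np
from cell import ctrl
from scipy.spatial.transform import Rotation as Ro
def rel(target,yaw):
    """target xyz m, yaw deg of tool x. prints turn about tool z and shift (mm) in tool axes AFTER the turn"""
    s=ctrl.read_state(); R=Ro.from_quat(s["eef_rot"]).as_matrix()
    Rt=np.array([[np.cos(yaw),np.sin(yaw),0],[np.sin(yaw),-np.cos(yaw),0],[0,0,-1.]]) if 0 else None
    y=np.radians(yaw);Rt=np.array([[np.cos(y),np.sin(y),0],[np.sin(y),-np.cos(y),0],[0,0,-1.]])
    print("t",s["time_s"],"tcp",s["tcp_pos"].round(4),"w",round(s["width"],4),"F",s["wrist_force"].round(2))
    print("turn deg",np.degrees(Ro.from_matrix(R.T@Rt).as_rotvec()).round(2),"shift mm",(Rt.T@(np.array(target)-s["tcp_pos"])*1e3).round(1))
if __name__=="__main__": a=list(map(float,sys.argv[1:])); rel(a[:3],a[3])
E
python3 g.py .4676 -.383 .08 33.8
```

```text
t 0.7 tcp [ 0.1444 -0.5566  0.1849] w 0.0939 F [-0.41 -0.42 -0.02]
turn deg [  0.    -0.   -19.26] shift mm [365.2  35.5 104.9]
```

Emit:
move_arm:
  plan:
    - [[0,0,0],[0,0,-6.4],0.7]
    - [[0,0,0],[0,0,-6.4],0.7]
    - [[20,2,0],[0,0,-6.4],0.7]
    - [[45,4.5,0],[0,0,0],0.7]
    - [[45,4.5,10],[0,0,0],0.7]
    - [[45,4.5,20],[0,0,0],0.7]
    - [[45,4.5,20],[0,0,0],0.7]
    - [[45,4.5,20],[0,0,0],0.7]
    - [[45,4.5,20],[0,0,0],0.7]
    - [[45,4.5,15],[0,0,0],0.7]
    - [[30,2,0],[0,0,0],0.7]
    - [[0,0,0],[0,0,0],0.7]

```text
time_s: 1.9
tcp_pos: [0.4714, -0.3826, 0.079]
eef_rot: [0.956, 0.293, 0.0, -0.001]
wrist_force: [0.6, -1.1, 0.6]
width: 0.0658
```

```bash
python3 g.py .4676 -.383 .003 33.8; python3 - <<'E'
from h import *
from cell import eyes
p=eyes.snapshot("top"); crop(p,(380,200,500,320),5,"pics/b1.png")
p=eyes.snapshot("side"); crop(p,(240,260,400,380),5,"pics/b2.png")
E
```

```text
t 1.9 tcp [ 0.4714 -0.3826  0.079 ] w 0.0658 F [ 0.61 -1.05  0.56]
turn deg [-0.06 -0.06  0.23] shift mm [-3.4 -1.8 76. ]
```

View pics/b2.png

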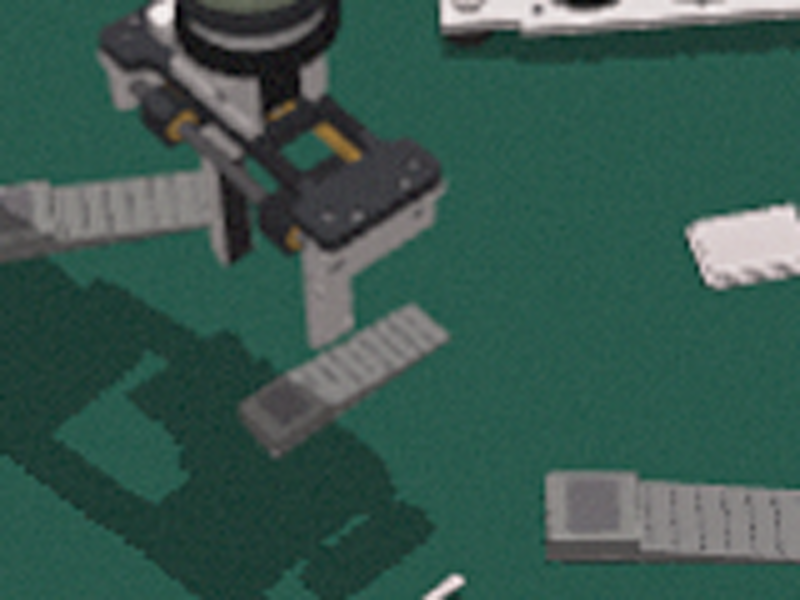

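Emit:
move_arm:
  plan:
    - [[-1.5,-1,20],[0,0,0.2],0.7]
    - [[-1.5,-0.5,20],[0,0,0],0.7]
    - [[0,0,15],[0,0,0],0.7]
    - [[0,0,10],[0,0,0],0.7]
    - [[0,0,6],[0,0,0],0.7]
    - [[0,0,3],[0,0,0],0.7]
    - [[0,0,0],[0,0,0],0.7]
    - [[0,0,0],[0,0,0],0.7]

```text
time_s: 2.8
tcp_pos: [0.4657, -0.3863, 0.0066]
eef_rot: [0.957, 0.289, 0.0, 0.001]
wrist_force: [0.3, -0.2, 0.4]
width: 0.0657
```

```bash
python3 g.py .4676 -.383 .003 33.8; python3 - <<'E'
from h import *
from cell import eyes
p=eyes.snapshot("side"); crop(p,(250,290,370,380),6.5,"pics/b3.png")
E
```

```text
t 2.8 tcp [ 0.4657 -0.3863  0.0066] w 0.0657 F [ 0.27 -0.24  0.37]
turn deg [ 0.08 -0.01 -0.25] shift mm [ 3.4 -1.7  3.6]
```

View pics/b3.png

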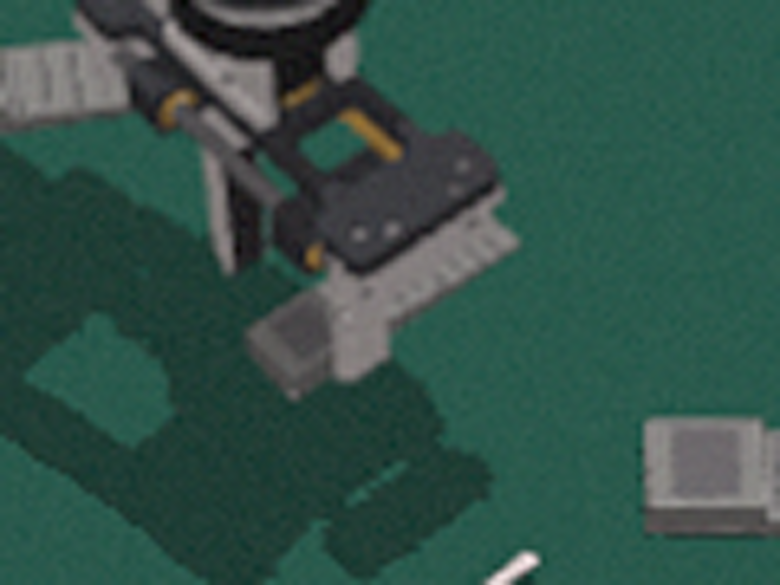

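Emit:
move_arm:
  plan:
    - [[0,0,2],[0,0,0],0.7]
    - [[0,0,0],[0,0,0],0.3]
    - [[0,0,0],[0,0,0],0.2]
    - [[0,0,0],[0,0,0],0.2]
    - [[0,0,0],[0,0,0],0.2]
    - [[0,0,0],[0,0,0],0.2]
    - [[0,0,0],[0,0,0],0.2]
  force: 20

```text
time_s: 3.55
tcp_pos: [0.4652, -0.3858, 0.0039]
eef_rot: [0.957, 0.289, 0.0, 0.0]
wrist_force: [-0.2, 0.2, -0.4]
width: 0.0217
```

```bash
python3 g.py .4676 -.383 .003 33.8; python3 - <<'E'
from h import *
from cell import eyes
p=eyes.snapshot("side"); crop(p,(250,290,370,380),6.5,"pics/b4.png")
from cell import ctrl
for i in range(3): print(ctrl.read_state()["tcp_pos"]); eyes.snapshot("top")
E
```

```text
t 3.55 tcp [ 0.4652 -0.3858  0.0039] w 0.0217 F [-0.16  0.23 -0.44]
turn deg [ 0.   -0.   -0.26] shift mm [ 3.6 -1.   0.9]
[ 0.46519643 -0.38586073  0.00386272]
[ 0.46520946 -0.38581674  0.00384119]
[ 0.46520459 -0.38580897  0.00383692]
```

View pics/b4.png

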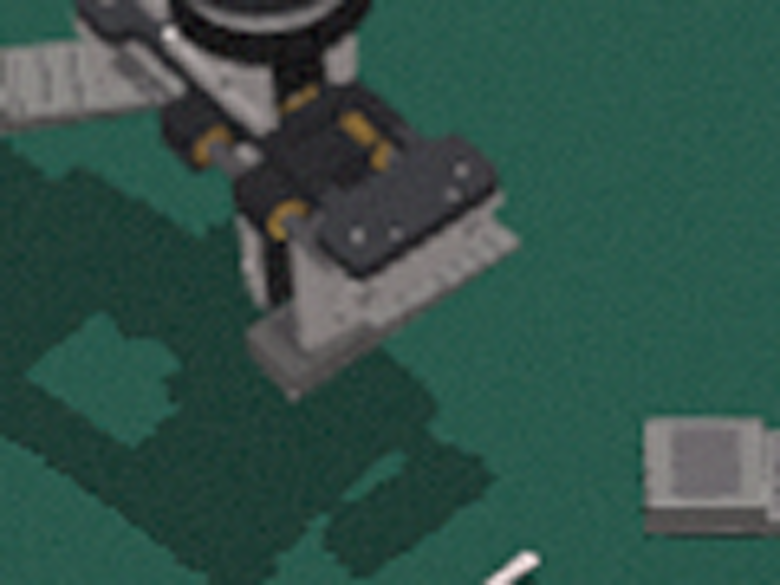

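```bash
python3 - <<'E'
from h import *
from cell import eyes
p=eyes.snapshot("side"); t=eyes.snapshot("top")
s0=pickle.load(open("side0.pkl","rb"))
np.set_printoptions(precision=1,suppress=True,linewidth=200)
for pp in(p,s0):
  c,d=ray(pp,[(u,v) for v in range(326,354,2) for u in range(286,330,3)])
  z=np.array([pp["z_map"][v,u] for v in range(326,354,2) for u in range(286,330,3)])
  X=c+d*z[:,None]; print((X[:,2]*1e3).reshape(14,-1))
crop(t,(380,220,500,320),6.5,"pics/b5.png");crop(p,(275,310,345,365),11,"pics/b6.png")
E
```

```text
[[ -0.8  63.5 123.6  91.  140.  162.2 160.5 162.1 161.6 160.2 154.2 143.8 127.9   0.   -5.6]
 [  0.5  56.1  61.6  79.7 136.8 159.1 165.6 163.  157.1 150.2 129.6 130.4   0.7  -0.4  -1.4]
 [ -1.1  50.8  51.6  72.5  81.1 150.3 163.5 162.9 151.2 129.5 124.1   4.7   5.2   0.8  -0.1]
 [ -0.3  37.8  45.   65.4  70.9  65.8 155.7 155.3 132.1 123.8   5.8   1.6  -2.5  -0.1  -2.8]
 [  1.4  33.4  38.1  23.5  66.9  60.2 149.7 144.2 131.3   4.2   3.8   0.2  -2.4   1.9   0.9]
 [ -2.6   0.4  26.6  16.2  58.8  50.2 135.5 128.7   9.4   8.4  -1.5   0.7   2.2  -1.9  -0.1]
 [988.2  -1.5  12.3  10.8  49.3  47.2 126.8   8.8   8.6   0.2  -3.7   1.6  -1.3   0.1   0.4]
 [  1.3  12.7  16.5  14.1  44.5  38.7  14.4   8.2  -1.3  -3.6  -0.2  -1.3   0.3   0.7  -1.5]
 [ -0.2  10.1  13.5  15.6  31.4  13.9  11.4  -2.1   1.   -3.8   0.2   2.   -0.3   0.5   1.3]
 [ -3.1   1.5  12.9  14.8  12.9  10.6   5.   -2.2   0.2  -1.6  -0.9  -0.   -0.8   0.3   0.3]
 [ -0.9   1.8   5.3  14.9  11.7   1.6   0.4  -0.9   0.8  -0.7  -2.   -2.1  -0.2  -1.2  -1.7]
 [ -1.8   1.2   0.    8.4   3.2  -0.2   2.   -1.    0.6  -2.    0.5   0.2   3
[... 805 characters left out ...]
 12.    7.5  -3.    2.5   0.6   0.5  -1.6  -0.4]
 [  1.1  12.3  16.1  11.9  11.6  12.5  11.6  10.3   1.3   0.8   2.2   0.2  -0.7  -0.3   3.2]
 [  0.9  12.   17.5  10.5  13.8  10.    8.    0.3  -2.1   0.1   0.2  -3.2  -3.   -2.8  -3.4]
 [ -0.8  -0.2  10.9  13.6  14.1   9.7   3.1   1.5  -0.7  -1.7  -4.7  -2.1   0.7  -2.5   0.4]
 [  1.9  -3.3   6.1  12.9  10.9   3.5  -1.1  -2.   -0.7   2.1  -1.2  -1.6   0.9  -1.4   1.3]
 [ -1.7  -1.2   1.2   7.7   3.   -2.4  -0.4  -4.2  -3.1   1.5  -2.    3.4   2.8  -1.    0.7]
 [ -3.5  -1.6   2.5   3.   -0.2  -0.8  -2.1   2.3  -2.1   3.5  -1.   -3.2  -1.3   0.4  -0.8]
 [ -1.9  -2.1  -1.9  -2.3  -2.   -1.4  -1.8  -1.8   2.3  -0.1  -0.6  -0.3  -1.8  -1.1  -0.7]]
```

View pics/b6.png

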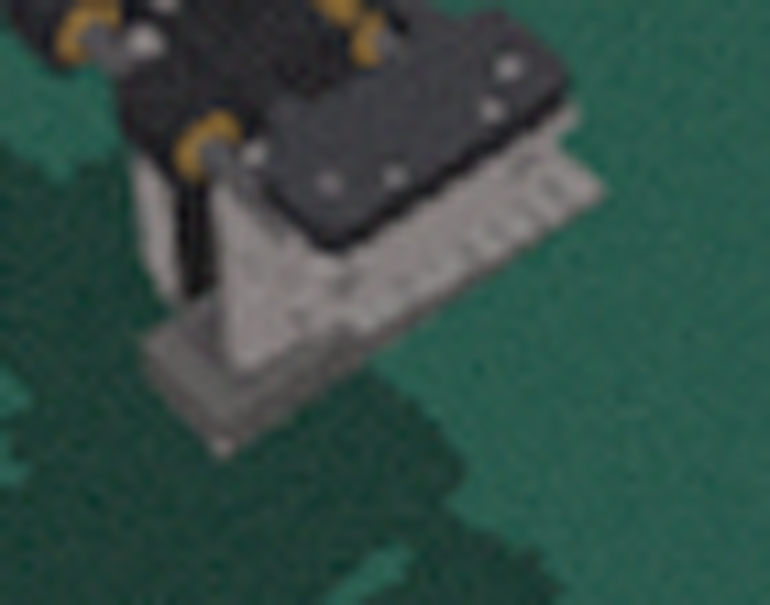

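View pics/b5.png

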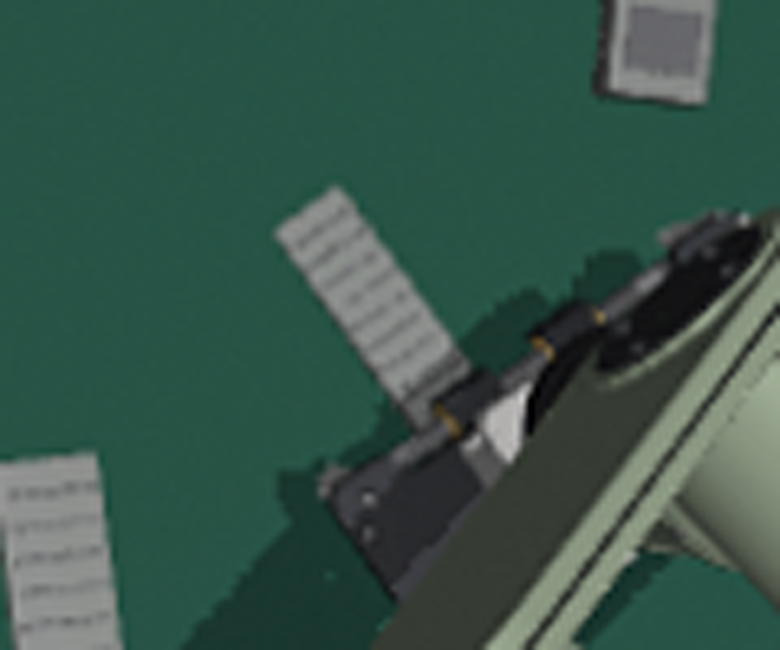

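Emit:
move_arm:
  plan:
    - [[0,0,-5],[0,0,0],0.2]
    - [[0,0,-5],[0,0,0],0.3]
    - [[2,-0.5,0],[0,0,0],0.5]
    - [[0,0,0],[0,0,0],0.5]
    - [[0,0,0],[0,0,0],0.5]
    - [[0,0,8],[0,0,0],0.5]
    - [[0,0,2],[0,0,0],0.5]
    - [[0,0,2],[0,0,0],0.5]
    - [[0,0,2],[0,0,0],0.5]
    - [[0,0,0],[0,0,0],0.5]

```text
time_s: 4.85
tcp_pos: [0.4663, -0.3841, -0.0007]
eef_rot: [0.957, 0.289, -0.0, -0.0]
wrist_force: [1.1, 0.3, -0.2]
width: 0.0471
```

```bash
python3 g.py .4676 -.383 .003 33.8; python3 - <<'E'
from h import *
from cell import eyes
p=eyes.snapshot("side"); 
crop(p,(275,310,345,365),11,"pics/b7.png")
np.set_printoptions(precision=0,suppress=True,linewidth=200)
pp=p
g=[(u,v) for v in range(330,356,2) for u in range(290,322,2)]
c,d=ray(pp,g);z=np.array([pp["z_map"][v,u] for u,v in g])
X=c+d*z[:,None]; print((X[:,2]*1e3).reshape(13,-1))
E
```

```text
t 4.85 tcp [ 0.4663 -0.3841 -0.0007] w 0.0471 F [ 1.05  0.32 -0.25]
turn deg [-0.05  0.01 -0.26] shift mm [ 1.6 -0.2 -3.7]
[[ 35.  27.  -1. 122.  -2. 135. 152. 160. 160. 158. 150. 141. 131. 126. 119.   3.]
 [ 27.  24.  -1.  -3.   1.  82. 142. 151. 156. 151. 144. 126. 124. 120.   4.   8.]
 [ -0.  -2.  -3.  -1.  12.  74. 136. 145. 143. 140. 128. 121.  10.   7.   2.   0.]
 [  1.  -1.  13.  14.  10.  62. 128. 133. 129. 125. 123.   5.   6.  -5.  -0.  -0.]
 [  1.  12.  10.  17.  11.  58.  62. 130. 122. 119.   5.   3.  -2.   1.   1.  -1.]
 [ 13.  13.  15.  13.  13.  50.  52. 118.  41.   3.   2.   1.  -0.  -1.  -0.   1.]
 [ 13.  15.  11.  14.  11.  37.  45.  39.  37.  -3.  -0.  -0.  -1.   3.   1.  -5.]
 [  7.  15.  17.  14.  12.  33.  38.  34.  -1.  -1.  -1.   0.  -1.  -1.   1.  -0.]
 [ -2.   6.  14.  10.  13.  24.  29.  -3.   2.  -2.   1.   5.  -4.  -5.  -2.  -3.]
 [ -1.   0.   7.   8.   2.  -2.  -4.  -1.   4.  -1.  -2.  -1.  -2.   4.  -3.  -2.]
 [ -1.  -1.  -2.   1.   2.  -3.  -3.  -3.   1.   2.  -3.  -2.   2.   1.   1.   2.]
 [ -1.   2.  -1.  -1.   0.  -2.   2.  -4.   0.   1.  -1.   2.  -0.   0.  -1.  -1.]
 [ -1.   1.  -1.  -1.  -2.  -4.  -1.   0.  -0.   1.  -3.  -4.  -3.  -3.   1.  -1.]]
```

View pics/b7.png

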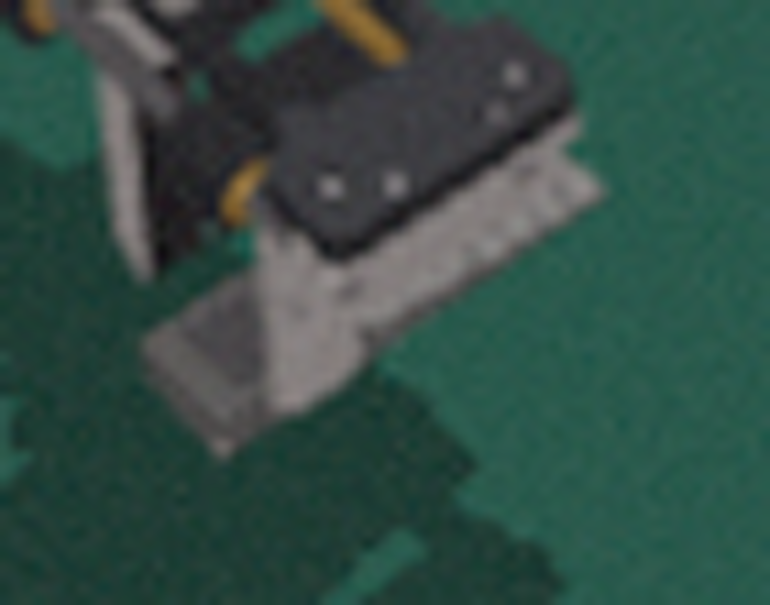

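Emit:
move_arm:
  plan:
    - [[0,0,4],[0,0,0],0.5]
    - [[0,0,3],[0,0,0],0.5]
    - [[0,0,2],[0,0,0],0.5]
    - [[0,0,0],[0,0,0],0.5]
    - [[0,0,0],[0,0,0],0.5]

```text
time_s: 5.4
tcp_pos: [0.4665, -0.3843, -0.0092]
eef_rot: [0.957, 0.289, -0.0, -0.0]
wrist_force: [0.1, -0.1, -0.6]
width: 0.0469
```

```bash
python3 g.py .4676 -.383 .003 33.8; python3 - <<'E'
from h import *
from cell import eyes
p=eyes.snapshot("side"); 
crop(p,(275,310,345,365),11,"pics/b8.png")
np.set_printoptions(precision=0,suppress=True,linewidth=200)
pp=p
g=[(u,v) for v in range(338,356,2) for u in range(290,322,2)]
c,d=ray(pp,g);z=np.array([pp["z_map"][v,u] for u,v in g])
X=c+d*z[:,None]; print((X[:,2]*1e3).reshape(9,-1))
E
```

```text
t 5.4 tcp [ 0.4665 -0.3843 -0.0092] w 0.0469 F [ 0.09 -0.14 -0.61]
turn deg [-0.01  0.   -0.26] shift mm [  1.6  -0.5 -12.2]
[[ -0.  14.  16.  16.  14.  55.  62. 127. 133. 121. 112.   1.   4.   0.   1.  -0.]
 [ 14.  15.  15.  11.  13.  48.  57. 120. 115. 112.  -1.   1.  -2.   1.  -2.   0.]
 [ 10.  10.  13.   9.  16.  40.  49. 113. 111.  -2.   1.   1.   2.  -2.  -2.  -1.]
 [  6.  13.  12.  10.  14.  31.  39.  36.  29.  24.  -2.  -2.   3.   1.  -1.  -2.]
 [  2.   7.  16.  14.  12.  20.  32.  25.  19.   0.  -0.   1.   1.   2. 988.  -0.]
 [ -2.  -1.   8.   7.   8.  -4.  22.  -1.  -2.   0.  -2.   2.   1.  -4.  -4.   1.]
 [ -3.  -2.  -1.  -0.  -4.  -4.  -0.  -4.  -5.  -3.  -0.  -4.   0.   4.  -3.  -3.]
 [  1.  -0.  -3.  -1.  -1.   1.  -3.  -0.  -2.  -1.   1.  -0.   1.   0.   1.  -1.]
 [ -2.  -1.  -4.  -0.  -4.   2.  -1.  -1.   3.  -2.  -2.   1.  -2.  -0.  -1.  -1.]]
```

View pics/b8.png

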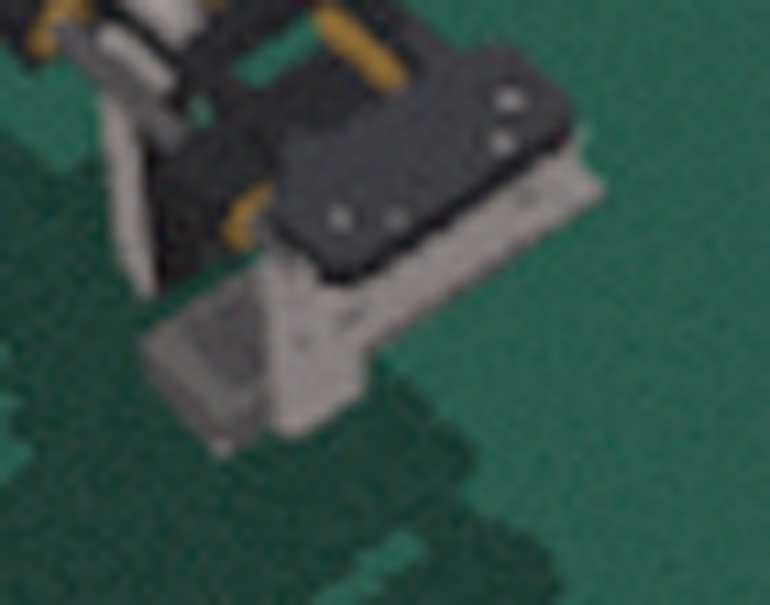

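```bash
python3 - <<'E'
from h import *
p=pickle.load(open("side0.pkl","rb"))
ux=np.array([.831,.556]);uy=np.array([.556,-.831])
for z in(0,.005,.01,.015):
  for off in (.0235,.036):
    for sx in(-.008,.008):
      q=np.array([.4665,-.3843])+uy*off+ux*sx
      print(z,off,sx,((proj(p,[[*q,z]])[0]-[275,310]+.5)*11).round(0))
E
```

```text
0 0.0235 -0.008 [280. 448.]
0 0.0235 0.008 [333. 411.]
0 0.036 -0.008 [313. 481.]
0 0.036 0.008 [366. 444.]
0.005 0.0235 -0.008 [279. 435.]
0.005 0.0235 0.008 [332. 399.]
0.005 0.036 -0.008 [312. 468.]
0.005 0.036 0.008 [365. 431.]
0.01 0.0235 -0.008 [278. 422.]
0.01 0.0235 0.008 [331. 386.]
0.01 0.036 -0.008 [311. 455.]
0.01 0.036 0.008 [364. 418.]
0.015 0.0235 -0.008 [277. 409.]
0.015 0.0235 0.008 [330. 373.]
0.015 0.036 -0.008 [310. 442.]
0.015 0.036 0.008 [363. 405.]
```

Emit:
move_arm:
  plan:
    - [[0,0,1.5],[0,0,0],0.5]
    - [[0,0,1.5],[0,0,0],0.5]
    - [[0,0,0],[0,0,0],0.4]
    - [[0,0,0],[0,0,0],0.3]
    - [[0,0,0],[0,0,0],0.25]
    - [[0,0,0],[0,0,0],0.25]
    - [[0,0,0],[0,0,0],0.25]
  force: 10

```text
time_s: 6.15
tcp_pos: [0.4666, -0.3843, -0.0122]
eef_rot: [0.957, 0.289, -0.0, -0.0]
wrist_force: [-0.1, -0.2, -1.2]
width: 0.0317
```

```bash
python3 g.py .4676 -.383 .003 33.8; python3 - <<'E'
from h import *
from cell import eyes
p=eyes.snapshot("side"); 
crop(p,(275,310,345,365),11,"pics/b9.png")
E
```

```text
t 6.15 tcp [ 0.4666 -0.3843 -0.0122] w 0.0317 F [-0.06 -0.15 -1.21]
turn deg [-0.    0.   -0.26] shift mm [  1.6  -0.5 -15.2]
```

View pics/b9.png

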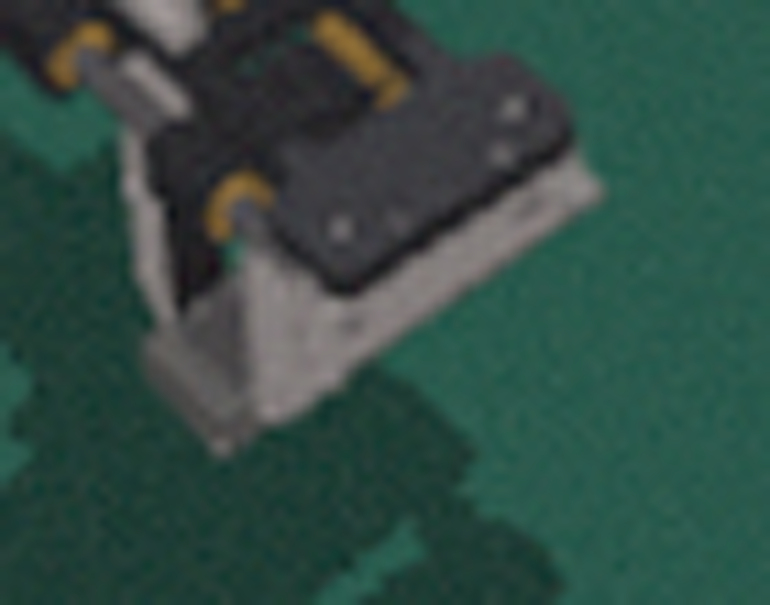

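Emit:
move_arm:
  plan:
    - [[0,0,0],[0,0,0],0.2]
    - [[0,0,0],[0,0,0],0.2]
    - [[0,0,-10],[0,0,0],0.2]
    - [[0,0,-20],[0,0,0],0.2]
    - [[0,0,-20],[0,0,0],0.2]
    - [[0,0,0],[0,0,0],0.2]
    - [[0,0,0],[0,0,0],0.2]
  force: 25

```text
time_s: 6.9
tcp_pos: [0.467, -0.3847, 0.0386]
eef_rot: [0.957, 0.289, 0.0, 0.001]
wrist_force: [-0.2, 0.1, -1.0]
width: 0.0315
```

```bash
python3 g.py .4504 -.0972 .038 -3.28; python3 - <<'E'
from h import *
from cell import eyes
p=eyes.snapshot("side"); 
crop(p,(260,290,360,365),8,"pics/c1.png")
E
```

```text
t 6.9 tcp [ 0.467  -0.3847  0.0386] w 0.0315 F [-0.23  0.08 -1.03]
turn deg [ 0.08 -0.04 36.82] shift mm [ -33.  -286.1    0.6]
```

View pics/c1.png

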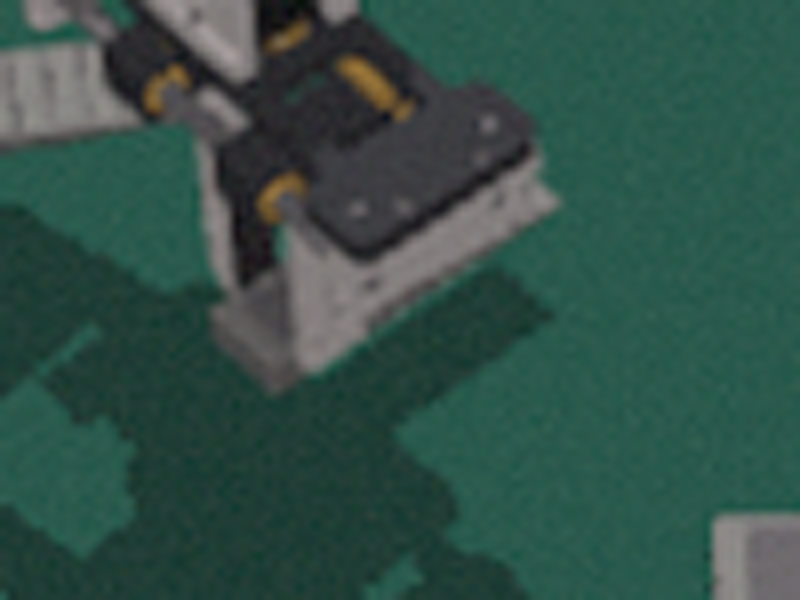

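Emit:
move_arm:
  plan:
    - [[0,0,0],[0,0,7.3],0.2]
    - [[0,0,0],[0,0,7.4],0.2]
    - [[0,0,0],[0,0,7.4],0.2]
    - [[0,0,0],[0,0,7.4],0.2]
    - [[0,-10,0],[0,0,7.3],0.2]
    - [[-5,-35,0],[0,0,0],0.2]
    - [[-5,-45,0],[0,0,0],0.2]
    - [[-5,-45,0],[0,0,0],0.2]
    - [[-5,-45,0],[0,0,0],0.2]
    - [[-5,-45,0],[0,0,0],0.2]
    - [[-4,-40,0],[0,0,0],0.2]
    - [[-4,-21,0],[0,0,0],0.2]

```text
time_s: 8.15
tcp_pos: [0.4464, -0.0933, 0.0363]
eef_rot: [1.0, -0.027, -0.002, -0.001]
wrist_force: [-0.2, -0.5, -0.9]
width: 0.0317
```

Emit:
move_arm:
  plan:
    - [[0,0,0],[0,0,0],0.2]
    - [[0,0,0],[0,0,0],0.2]
    - [[0,0,0],[0,0,0],0.2]

```text
time_s: 8.45
tcp_pos: [0.4488, -0.0978, 0.0376]
eef_rot: [1.0, -0.029, -0.0, 0.0]
wrist_force: [-0.6, -0.6, -1.6]
width: 0.0314
```

```bash
python3 g.py .4504 -.0972 .038 -3.28; python3 - <<'E'
from h import *
from cell import eyes
for n in("side","top"):
    p=eyes.snapshot(n); pickle.dump(p,open(f"{n}1.pkl","wb"))
    crop(p,(250,190,390,290) if n=="side" else (270,190,390,310),5.5,f"pics/d_{n}.png")
E
```

```text
t 8.45 tcp [ 0.4488 -0.0978  0.0376] w 0.0314 F [-0.64 -0.65 -1.61]
turn deg [ 0.02  0.01 -0.03] shift mm [ 1.6 -0.7 -0.4]
```

View pics/d_side.png

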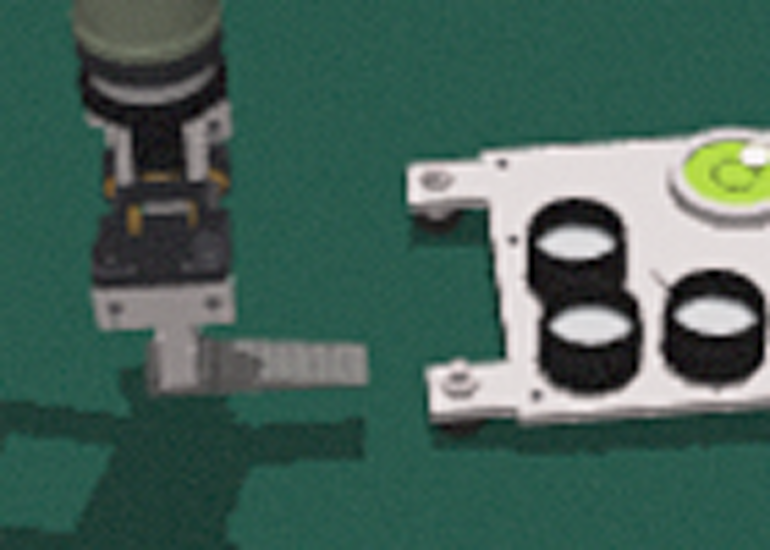

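View pics/d_top.png

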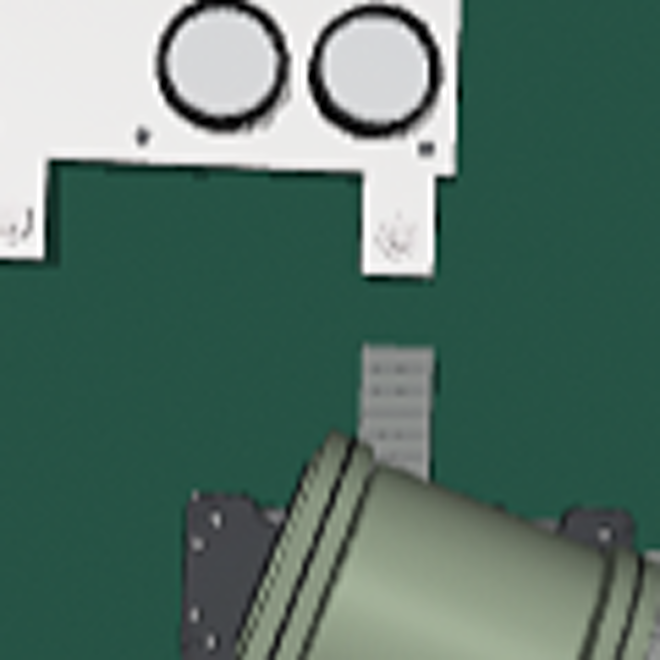

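```bash
python3 - <<'E'
from h import *
t=pickle.load(open("top1.pkl","rb"))
u=(np.array([(362,346),(434,348)])+.5)/5.5-.5+[270,190]
T=onz(t,u,.051);print(T)
u=(np.array([(364,274),(433,276)])+.5)/5.5-.5+[270,190]
L=onz(t,u,.0305);print(L)
a=-.0572;R=np.array([[np.cos(a),-np.sin(a)],[np.sin(a),np.cos(a)]])
f=L.mean(0)[:2]+R@[.017,0]; print("foot",f,"tip rel foot in plate frame",(T.mean(0)[:2]-f)@R)
E
```

```text
[[ 0.54964501 -0.08673889  0.051     ]
 [ 0.54814751 -0.11932682  0.051     ]]
[[ 0.58370367 -0.08916944  0.0305    ]
 [ 0.5822147  -0.12101111  0.0305    ]]
foot [ 0.59993138 -0.10606214] tip rel foot in plate frame [-0.05112483  0.00010672]
```

Emit:
move_arm:
  plan:
    - [[0,0,15],[0,0,0],0.2]
    - [[0,0,15],[0,0,0],0.2]
    - [[0,0,10],[0,0,0],0.2]
    - [[0,0,6],[0,0,0],0.2]
    - [[0,0,3],[0,0,0],0.2]
    - [[0,0,0],[0,0,0],0.2]
    - [[0,0,0],[0,0,0],0.2]
    - [[0,0,0],[0,0,0],0.2]

```text
time_s: 9.35
tcp_pos: [0.4492, -0.0971, -0.0106]
eef_rot: [1.0, -0.028, 0.001, 0.0]
wrist_force: [0.8, -0.2, -1.0]
width: 0.0317
```

```bash
python3 g.py .4504 -.0972 -.012 -3.28
```

```text
t 9.35 tcp [ 0.4492 -0.0971 -0.0106] w 0.0317 F [ 0.8  -0.16 -1.  ]
turn deg [ 0.02 -0.07  0.03] shift mm [1.2 0.  1.4]
```

Emit:
move_arm:
  plan:
    - [[0,0,0.8],[0,0,0],0.2]
    - [[0,0,0],[0,0,0],0.2]
    - [[5,0,0],[0,0,0],0.2]
    - [[5,0,0],[0,0,0],0.2]
    - [[5,0,0],[0,0,0],0.2]
    - [[5,0,0],[0,0,0],0.2]
    - [[5,0,0],[0,0,0],0.2]
    - [[5,0,0],[0,0,0],0.2]
    - [[5,0,0],[0,0,0],0.2]
    - [[0,0,0],[0,0,0],0.2]
    - [[0,0,0],[0,0,0],0.2]
    - [[0,0,0],[0,0,0],0.2]

```text
time_s: 10.55
tcp_pos: [0.4833, -0.0988, -0.0121]
eef_rot: [1.0, -0.028, -0.0, -0.0]
wrist_force: [-0.4, 0.1, -0.4]
width: 0.0315
```

```bash
python3 g.py .4504 -.0972 -.012 -3.28
python3 - <<'E'
from h import *
from cell import eyes
for n in("side","top"):
    p=eyes.snapshot(n); pickle.dump(p,open(f"{n}2.pkl","wb"))
    crop(p,(270,200,390,290) if n=="side" else (270,190,390,310),5.5,f"pics/e_{n}.png")
E
```

```text
t 10.55 tcp [ 0.4833 -0.0988 -0.0121] w 0.0315 F [-0.39  0.11 -0.38]
turn deg [-0.01  0.03  0.02] shift mm [-32.9   0.3  -0.1]
```

View pics/e_side.png

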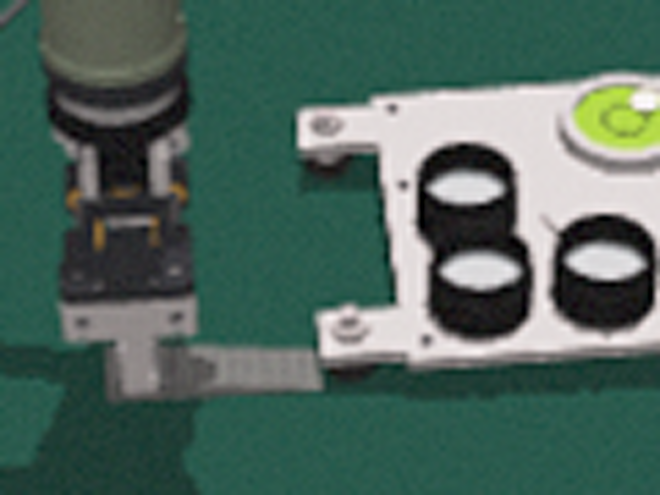

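View pics/e_top.png

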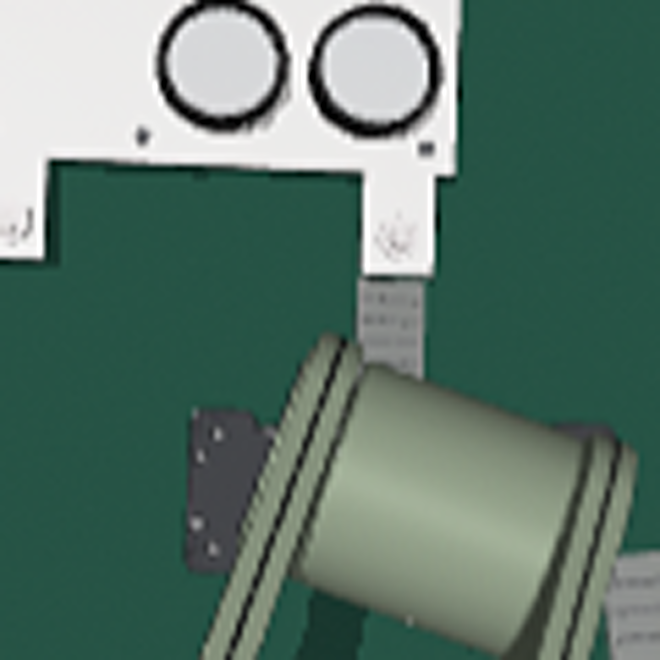

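```bash
cat > bub.py <<'E'
from h import *
from cell import eyes,ctrl
a=-.0572;R2=np.array([[np.cos(a),-np.sin(a)],[np.sin(a),np.cos(a)]])
def bubble(p,n,tag=None):
    z=.045
    lv=np.array([.7351,-.0234])+R2@[.05,.066]
    c=proj(p,[[*lv,z]])[0]; x0,y0=(c-[24,24]).round().astype(int)
    im=p["color"][y0:y0+48,x0:x0+48].astype(np.uint8); S=8
    big=cv2.resize(im,None,fx=S,fy=S,interpolation=cv2.INTER_CUBIC)
    hsv=cv2.cvtColor(big,cv2.COLOR_RGB2HSV)
    g=((hsv[...,0]>25)&(hsv[...,0]<50)&(hsv[...,1]>80)).astype(np.uint8)
    nc,lab,st,cen=cv2.connectedComponentsWithStats(g); k=1+np.argmax(st[1:,4])
    cnt=max(cv2.findContours((lab==k).astype(np.uint8),cv2.RETR_EXTERNAL,cv2.CHAIN_APPROX_NONE)[0],key=cv2.contourArea)
    hull=cv2.convexHull(cnt); el=cv2.fitEllipse(hull)
    m=np.zeros(g.shape,np.uint8); cv2.ellipse(m,(el[0],(el[1][0]*.93,el[1][1]*.93),el[2]),1,-1)
    w=(m>0)&(hsv[...,1]<90)&(hsv[...,2]>190)
    nc,lab,st,cen=cv2.connectedComponentsWithStats(w.astype(np.uint8))
    if nc<2: print(n,"no bubble"); return
    k=1+np.argmax(st[1:,4]); b=cen[k]
    f=lambda q:(np.array(q)+.5)/S-.5+[x0,y0]
    C=onz(p,[f(el[0])],z)[0,:2];B=onz(p,[f(b)],z)[0,:2]
    print(n,"lvl",((C-lv)@R2*1e3).round(1),"bubble mm (plate xy)",((B-C)@R2*1e3).round(2),"area px",st[k,4]/S/S)
    if tag:
        o=big[...,::-1].copy(); cv2.ellipse(o,el,(0,0,255),1); cv2.circle(o,tuple(int(v) for v in b),3,(255,0,0),-1); cv2.imwrite(f"pics/{tag}_{n}.png",o)
def plane(p,n):
    cl=cloud(p,np.ones((480,640),bool)); l=(cl[:,:2]-[.7351,-.0234])@R2
if __name__=="__main__":
    import sys
    tag=sys.argv[1] if len(sys.argv)>1 else None
    s=ctrl.read_state();print("t",s["time_s"],"tcp",s["tcp_pos"].round(4),"F plate axes",(s["wrist_force"][:2]@R2).round(2),s["wrist_force"][2].round(2),"w",round(s["width"],4))
    for n in("top","side"):
        p=eyes.snapshot(n); bubble(p,n,tag); pickle.dump(p,open(f"{n}_last.pkl","wb"))
E
python3 bub.py f0
```

```text
t 10.65 tcp [ 0.4833 -0.0988 -0.012 ] F plate axes [-0.51 -0.64] -0.83 w 0.0315
top lvl [1.2 0.1] bubble mm (plate xy) [14.45 14.24] area px 42.71875
side lvl [1.3 0.6] bubble mm (plate xy) [13.71 15.52] area px 16.359375
```

```bash
python3 -c "
import cv2,numpy as np
cv2.imwrite('pics/f0.png',np.hstack([cv2.imread('pics/f0_top.png'),cv2.imread('pics/f0_side.png')]))"
```

```text
(no output)
```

View pics/f0.png

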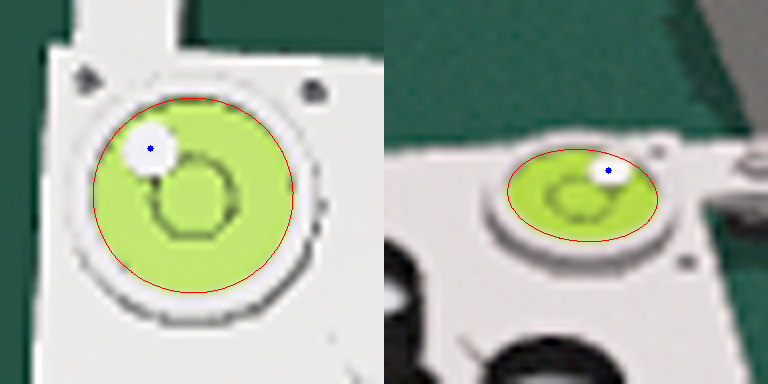

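Emit:
move_arm:
  plan:
    - [[2,0,0],[0,0,0],0.2]
    - [[2,0,0],[0,0,0],0.2]
    - [[2,0,0],[0,0,0],0.2]
    - [[1.5,0,0],[0,0,0],0.2]
    - [[1.5,0,0],[0,0,0],0.2]
    - [[1,0,0],[0,0,0],0.2]
    - [[1,0,0],[0,0,0],0.2]
    - [[1,0,0],[0,0,0],0.2]
    - [[0,0,0],[0,0,0],0.2]

```text
time_s: 11.65
tcp_pos: [0.4934, -0.0992, -0.0123]
eef_rot: [1.0, -0.028, -0.002, -0.0]
wrist_force: [-5.6, -0.4, 4.9]
width: 0.0313
```

```bash
python3 bub.py
```

```text
t 11.65 tcp [ 0.4934 -0.0992 -0.0123] F plate axes [-5.6  -0.77] 4.87 w 0.0313
top lvl [1.2 0.1] bubble mm (plate xy) [14.48 14.29] area px 42.890625
side lvl [1.2 0.6] bubble mm (plate xy) [13.81 15.54] area px 16.40625
```

Emit:
move_arm:
  plan:
    - [[0.5,0,-0.3],[0,0,0],0.2]
    - [[1,0,0],[0,0,0],0.2]
    - [[1,0,0],[0,0,0],0.2]
    - [[1,0,0],[0,0,0],0.2]
    - [[1,0,0],[0,0,0],0.2]
    - [[0,0,0],[0,0,0],0.2]

```text
time_s: 12.35
tcp_pos: [0.4956, -0.099, -0.0122]
eef_rot: [1.0, -0.028, -0.005, -0.001]
wrist_force: [-10.8, -0.0, 7.9]
width: 0.0314
```

```bash
python3 bub.py
```

```text
t 12.35 tcp [ 0.4956 -0.099  -0.0122] F plate axes [-10.74  -0.64] 7.94 w 0.0314
top lvl [1.3 0.2] bubble mm (plate xy) [14.5 14.5] area px 42.140625
side lvl [1.4 0.4] bubble mm (plate xy) [13.61 15.24] area px 16.90625
```

Emit:
move_arm:
  plan:
    - [[0,0,-0.7],[0,0,0],0.2]
    - [[0,0,-0.7],[0,0,0],0.2]
    - [[0,0,0],[0,0,0],0.2]
    - [[0,0,0],[0,0,0],0.2]

```text
time_s: 12.85
tcp_pos: [0.4995, -0.0996, -0.0106]
eef_rot: [1.0, -0.028, -0.001, -0.0]
wrist_force: [-2.3, -0.2, -1.3]
width: 0.0319
```

```bash
python3 bub.py; python3 - <<'E'
from h import *
p=pickle.load(open("side_last.pkl","rb"));crop(p,(280,220,380,290),7.5,"pics/g1.png")
E
```

```text
t 12.85 tcp [ 0.4995 -0.0996 -0.0106] F plate axes [-2.32 -0.37] -1.34 w 0.0319
top lvl [1.2 0.3] bubble mm (plate xy) [14.51 14.31] area px 42.484375
side lvl [1.4 0.2] bubble mm (plate xy) [13.51 15.1 ] area px 17.015625
```

View pics/g1.png

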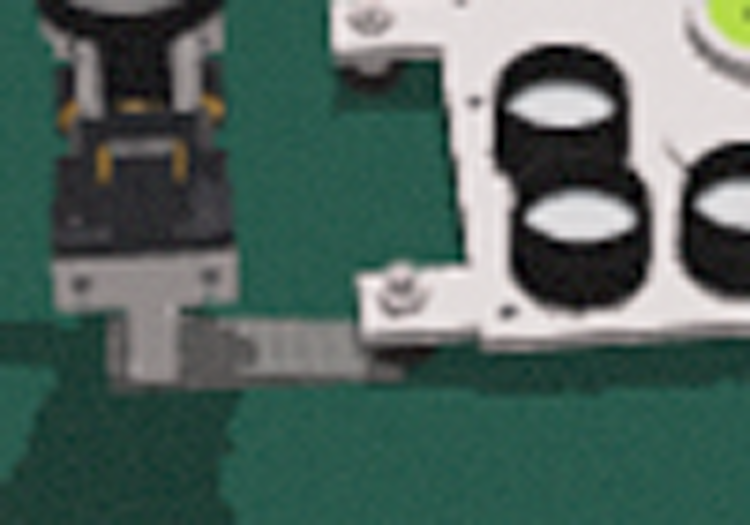

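Emit:
move_arm:
  plan:
    - [[1,0,0.3],[0,0,0],0.2]
    - [[1,0,0],[0,0,0],0.2]
    - [[1,0,0],[0,0,0],0.2]
    - [[1,0,0],[0,0,0],0.2]
    - [[1,0,0],[0,0,0],0.2]
    - [[1,0,0],[0,0,0],0.2]
    - [[0,0,0],[0,0,0],0.2]
    - [[0,0,0],[0,0,0],0.2]

```text
time_s: 13.75
tcp_pos: [0.5064, -0.1002, -0.0105]
eef_rot: [1.0, -0.028, 0.0, 0.0]
wrist_force: [-2.5, 0.3, -1.0]
width: 0.0318
```

```bash
python3 bub.py
```

```text
t 13.75 tcp [ 0.5064 -0.1002 -0.0105] F plate axes [-2.54  0.12] -1.04 w 0.0318
top lvl [1.3 0.5] bubble mm (plate xy) [13.88 14.32] area px 42.71875
side lvl [ 1.4 -0.2] bubble mm (plate xy) [13.34 15.16] area px 16.453125
```

Emit:
move_arm:
  plan:
    - [[1,0,0.3],[0,0,0],0.2]
    - [[1,0,0.3],[0,0,0],0.2]
    - [[1,0,0],[0,0,0],0.2]
    - [[1,0,0],[0,0,0],0.2]
    - [[1,0,0],[0,0,0],0.2]
    - [[1,0,0],[0,0,0],0.2]
    - [[0,0,0],[0,0,0],0.2]
    - [[0,0,0],[0,0,0],0.2]

```text
time_s: 14.65
tcp_pos: [0.5124, -0.1005, -0.0111]
eef_rot: [1.0, -0.028, 0.0, 0.0]
wrist_force: [-2.4, 0.3, -1.6]
width: 0.031
```

```bash
python3 bub.py
```

```text
t 14.65 tcp [ 0.5124 -0.1005 -0.0111] F plate axes [-2.39  0.2 ] -1.59 w 0.031
top lvl [1.4 0.7] bubble mm (plate xy) [12.24 14.21] area px 43.09375
side lvl [ 1.4 -0.5] bubble mm (plate xy) [11.97 14.97] area px 18.6875
```

Emit:
move_arm:
  plan:
    - [[1,0,0.4],[0,0,0],0.2]
    - [[1,0,0.4],[0,0,0],0.2]
    - [[1,0,0],[0,0,0],0.2]
    - [[1,0,0],[0,0,0],0.2]
    - [[1,0,0],[0,0,0],0.2]
    - [[1,0,0],[0,0,0],0.2]
    - [[1,0,0],[0,0,0],0.2]
    - [[1,0,0],[0,0,0],0.2]
    - [[0,0,0],[0,0,0],0.2]
    - [[0,0,0],[0,0,0],0.2]

```text
time_s: 15.75
tcp_pos: [0.5204, -0.101, -0.0119]
eef_rot: [1.0, -0.028, 0.0, 0.0]
wrist_force: [-1.4, 0.4, -1.4]
width: 0.0312
```

```bash
python3 bub.py
```

```text
t 15.75 tcp [ 0.5204 -0.101  -0.0119] F plate axes [-1.44  0.36] -1.43 w 0.0312
top lvl [1.4 0.9] bubble mm (plate xy) [ 9.31 13.15] area px 40.765625
side lvl [ 1.4 -1. ] bubble mm (plate xy) [ 8.75 13.89] area px 19.390625
```

Emit:
move_arm:
  plan:
    - [[1,0,0.2],[0,0,0],0.2]
    - [[1,0,0],[0,0,0],0.2]
    - [[1,0,0],[0,0,0],0.2]
    - [[1,0,0],[0,0,0],0.2]
    - [[1,0,0],[0,0,0],0.2]
    - [[1,0,0],[0,0,0],0.2]
    - [[1,0,0],[0,0,0],0.2]
    - [[1,0,0],[0,0,0],0.2]
    - [[1,0,0],[0,0,0],0.2]
    - [[1,0,0],[0,0,0],0.2]
    - [[0,0,0],[0,0,0],0.2]

```text
time_s: 16.95
tcp_pos: [0.5303, -0.1016, -0.0121]
eef_rot: [1.0, -0.028, 0.0, 0.0]
wrist_force: [-2.0, 0.4, -0.8]
width: 0.0316
```

Emit:
move_arm:
  plan:
    - [[0,0,0],[0,0,0],0.2]
    - [[0,0,0],[0,0,0],0.2]
    - [[0,0,0],[0,0,0],0.2]
    - [[0,0,0],[0,0,0],0.2]
    - [[0,0,0],[0,0,0],0.2]
    - [[0,0,0],[0,0,0],0.2]
    - [[0,0,0],[0,0,0],0.2]
    - [[0,0,0],[0,0,0],0.2]
    - [[0,0,0],[0,0,0],0.2]
    - [[0,0,0],[0,0,0],0.2]

```text
time_s: 17.95
tcp_pos: [0.5303, -0.1016, -0.012]
eef_rot: [1.0, -0.028, 0.0, 0.0]
wrist_force: [-1.0, -0.4, -1.6]
width: 0.0316
```

```bash
python3 bub.py
```

```text
t 17.95 tcp [ 0.5303 -0.1016 -0.012 ] F plate axes [-1.  -0.5] -1.63 w 0.0316
top lvl [1.4 1.1] bubble mm (plate xy) [3.38 5.55] area px 41.78125
side lvl [ 1.5 -1.5] bubble mm (plate xy) [3.63 4.7 ] area px 18.34375
```

Emit:
move_arm:
  plan:
    - [[1,0,0],[0,0,0],0.2]
    - [[1,0,0],[0,0,0],0.2]
    - [[1,0,0],[0,0,0],0.2]
    - [[0.5,0,0],[0,0,0],0.2]
    - [[0.5,0,0],[0,0,0],0.2]
    - [[0,0,0],[0,0,0],0.2]
    - [[0,0,0],[0,0,0],0.2]
    - [[0,0,0],[0,0,0],0.2]
    - [[0,0,0],[0,0,0],0.2]
    - [[0,0,0],[0,0,0],0.2]
    - [[0,0,0],[0,0,0],0.2]
    - [[0,0,0],[0,0,0],0.2]

```text
time_s: 19.25
tcp_pos: [0.532, -0.1015, -0.0122]
eef_rot: [1.0, -0.028, -0.002, -0.0]
wrist_force: [-6.2, 0.1, 4.3]
width: 0.0317
```

Emit:
move_arm:
  plan:
    - [[0,0,0],[0,0,0],0.2]
    - [[0,0,0],[0,0,0],0.2]
    - [[0,0,0],[0,0,0],0.2]
    - [[0,0,0],[0,0,0],0.2]
    - [[0,0,0],[0,0,0],0.2]
    - [[0,0,0],[0,0,0],0.2]

```text
time_s: 19.85
tcp_pos: [0.532, -0.1015, -0.0123]
eef_rot: [1.0, -0.028, -0.002, -0.0]
wrist_force: [-6.4, -0.1, 3.3]
width: 0.0318
```

```bash
python3 bub.py
```

```text
t 19.85 tcp [ 0.532  -0.1015 -0.0123] F plate axes [-6.38 -0.45] 3.33 w 0.0318
top lvl [1.4 1.1] bubble mm (plate xy) [2.68 4.67] area px 41.9375
side lvl [ 1.6 -1.6] bubble mm (plate xy) [2.86 3.74] area px 18.546875
```

Emit:
move_arm:
  plan:
    - [[0,0,-0.3],[0,0,0],0.2]
    - [[0,0,0],[0,0,0],0.2]
    - [[0,0,-0.3],[0,0,0],0.2]
    - [[0,0,0],[0,0,0],0.2]
    - [[0,0,0],[0,0,0],0.2]

```text
time_s: 20.45
tcp_pos: [0.5336, -0.1016, -0.0118]
eef_rot: [1.0, -0.028, -0.0, -0.0]
wrist_force: [-3.1, -0.4, -0.8]
width: 0.0315
```

```bash
python3 bub.py
```

```text
t 20.45 tcp [ 0.5336 -0.1016 -0.0118] F plate axes [-3.1  -0.55] -0.82 w 0.0315
top lvl [1.4 1.2] bubble mm (plate xy) [2.34 4.04] area px 41.625
side lvl [ 1.6 -1.7] bubble mm (plate xy) [2.3  3.55] area px 17.640625
```

Emit:
move_arm:
  plan:
    - [[0.5,0,0],[0,0,0],0.2]
    - [[0.5,0,0],[0,0,0],0.2]
    - [[0.5,0,0],[0,0,0],0.2]
    - [[0,0,0],[0,0,0],0.2]
    - [[0,0,0],[0,0,0],0.2]
    - [[0,0,0],[0,0,0],0.2]
    - [[0,0,0],[0,0,0],0.2]
    - [[0,0,0],[0,0,0],0.2]
    - [[0,0,0],[0,0,0],0.2]
    - [[0,0,0],[0,0,0],0.2]
    - [[0,0,0],[0,0,0],0.2]
    - [[0,0,0],[0,0,0],0.2]

```text
time_s: 21.75
tcp_pos: [0.5354, -0.1018, -0.0116]
eef_rot: [1.0, -0.028, -0.0, -0.0]
wrist_force: [-4.8, 0.9, -1.7]
width: 0.0317
```

Emit:
move_arm:
  plan:
    - [[0,0,0],[0,0,0],0.2]
    - [[0,0,0],[0,0,0],0.2]
    - [[0,0,0],[0,0,0],0.2]
    - [[0,0,0],[0,0,0],0.2]
    - [[0,0,0],[0,0,0],0.2]
    - [[0,0,0],[0,0,0],0.2]

```text
time_s: 22.35
tcp_pos: [0.5353, -0.1018, -0.0116]
eef_rot: [1.0, -0.028, -0.0, -0.0]
wrist_force: [-5.0, 0.2, -2.5]
width: 0.0316
```

```bash
python3 bub.py
```

```text
t 22.35 tcp [ 0.5353 -0.1018 -0.0116] F plate axes [-5.   -0.04] -2.52 w 0.0316
top lvl [1.4 1.2] bubble mm (plate xy) [0.69 1.39] area px 38.953125
side lvl [ 1.5 -1.7] bubble mm (plate xy) [0.86 0.72] area px 17.203125
```

Emit:
move_arm:
  plan:
    - [[0,0,0.3],[0,0,0],0.2]
    - [[-0.4,0,0],[0,0,0],0.2]
    - [[-0.4,0,0],[0,0,0],0.2]
    - [[-0.4,0,0],[0,0,0],0.2]
    - [[0,0,0],[0,0,0],0.2]
    - [[0,0,0],[0,0,0],0.2]
    - [[0,0,0],[0,0,0],0.2]
    - [[0,0,0],[0,0,0],0.2]
    - [[0,0,0],[0,0,0],0.2]
    - [[0,0,0],[0,0,0],0.2]
    - [[0,0,0],[0,0,0],0.2]
    - [[0,0,0],[0,0,0],0.2]

```text
time_s: 23.65
tcp_pos: [0.5353, -0.102, -0.0115]
eef_rot: [1.0, -0.028, 0.001, 0.0]
wrist_force: [3.0, 0.6, -2.0]
width: 0.0315
```

```bash
python3 bub.py h1; python3 -c "
import cv2,numpy as np
cv2.imwrite('pics/h1.png',np.hstack([cv2.imread('pics/h1_top.png'),cv2.imread('pics/h1_side.png')]))"
```

```text
t 23.65 tcp [ 0.5353 -0.102  -0.0115] F plate axes [2.93 0.81] -1.97 w 0.0315
top lvl [1.4 1.2] bubble mm (plate xy) [0.22 0.96] area px 40.359375
side lvl [ 1.5 -1.7] bubble mm (plate xy) [ 0.05 -0.23] area px 17.671875
```

View pics/h1.png

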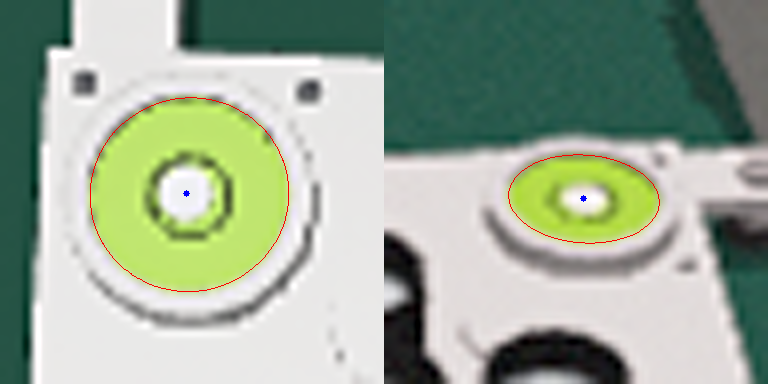

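Emit:
move_arm:
  plan:
    - [[0.3,0,0.2],[0,0,0],0.2]
    - [[0.1,0,0.2],[0,0,0],0.2]
    - [[0,0,0.2],[0,0,0],0.2]
    - [[0,0,0],[0,0,0],0.2]
    - [[0,0,0],[0,0,0],0.2]
    - [[0,0,0],[0,0,0],0.2]
    - [[0,0,0],[0,0,0],0.2]
    - [[0,0,0],[0,0,0],0.2]

```text
time_s: 24.55
tcp_pos: [0.5348, -0.102, -0.0122]
eef_rot: [1.0, -0.028, 0.0, 0.0]
wrist_force: [1.5, -0.4, 1.7]
width: 0.0314
```

```bash
python3 bub.py
```

```text
t 24.55 tcp [ 0.5348 -0.102  -0.0122] F plate axes [ 1.56 -0.36] 1.72 w 0.0314
top lvl [1.4 1.2] bubble mm (plate xy) [0.81 1.84] area px 39.40625
side lvl [ 1.5 -1.7] bubble mm (plate xy) [0.77 0.83] area px 16.578125
```

Emit:
move_arm:
  plan:
    - [[0,0,-0.3],[0,0,0],0.2]
    - [[0.5,0,0],[0,0,0],0.2]
    - [[0.5,0,0],[0,0,0],0.2]
    - [[0.4,0,0],[0,0,0],0.2]
    - [[0,0,0],[0,0,0],0.2]
    - [[0,0,0],[0,0,0],0.2]
    - [[0,0,0],[0,0,0],0.2]
    - [[0,0,0],[0,0,0],0.2]
    - [[0,0,0],[0,0,0],0.2]
    - [[0,0,0],[0,0,0],0.2]
    - [[0,0,0],[0,0,0],0.2]
    - [[0,0,0],[0,0,0],0.2]

```text
time_s: 25.85
tcp_pos: [0.5347, -0.1018, -0.0122]
eef_rot: [1.0, -0.028, -0.001, -0.0]
wrist_force: [-3.8, -0.4, 5.3]
width: 0.0315
```

```bash
python3 bub.py
```

```text
t 25.85 tcp [ 0.5347 -0.1018 -0.0122] F plate axes [-3.73 -0.65] 5.26 w 0.0315
top lvl [1.4 1.2] bubble mm (plate xy) [0.99 1.95] area px 39.4375
side lvl [ 1.5 -1.8] bubble mm (plate xy) [0.98 1.62] area px 16.90625
```

Emit:
move_arm:
  plan:
    - [[0,0,-0.3],[0,0,0],0.2]
    - [[0,0,-0.3],[0,0,0],0.2]
    - [[0,0,0],[0,0,0],0.2]
    - [[0,0,0],[0,0,0],0.2]

```text
time_s: 26.35
tcp_pos: [0.535, -0.1016, -0.0122]
eef_rot: [1.0, -0.028, -0.001, -0.0]
wrist_force: [-2.4, -1.9, -0.8]
width: 0.0312
```

```bash
python3 bub.py
```

```text
t 26.35 tcp [ 0.535  -0.1016 -0.0122] F plate axes [-2.32 -2.01] -0.81 w 0.0312
top lvl [1.4 1.2] bubble mm (plate xy) [1.02 1.93] area px 39.625
side lvl [ 1.5 -1.7] bubble mm (plate xy) [1.12 1.63] area px 16.9375
```

Emit:
move_arm:
  plan:
    - [[0.4,0,0],[0,0,0],0.2]
    - [[0.4,0,-0.1],[0,0,0],0.2]
    - [[0.3,0,0],[0,0,0],0.2]
    - [[0,0,0],[0,0,0],0.2]
    - [[0,0,0],[0,0,0],0.2]
    - [[0,0,0],[0,0,0],0.2]
    - [[0,0,0],[0,0,0],0.2]
    - [[0,0,0],[0,0,0],0.2]
    - [[0,0,0],[0,0,0],0.2]

```text
time_s: 27.35
tcp_pos: [0.5363, -0.1015, -0.0118]
eef_rot: [1.0, -0.028, -0.001, -0.0]
wrist_force: [-4.7, -0.1, -1.4]
width: 0.0314
```

```bash
python3 bub.py
```

```text
t 27.35 tcp [ 0.5363 -0.1015 -0.0118] F plate axes [-4.7  -0.34] -1.36 w 0.0314
top lvl [1.5 1.2] bubble mm (plate xy) [0.73 1.61] area px 38.3125
side lvl [ 1.5 -1.7] bubble mm (plate xy) [0.76 0.73] area px 17.03125
```

Emit:
move_arm:
  plan:
    - [[-0.3,0,0.2],[0,0,0],0.2]
    - [[-0.3,0,0.2],[0,0,0],0.2]
    - [[0,0,0],[0,0,0],0.2]
    - [[0,0,0],[0,0,0],0.2]
    - [[0,0,0],[0,0,0],0.2]
    - [[0,0,0],[0,0,0],0.2]
    - [[0,0,0],[0,0,0],0.2]
    - [[0,0,0],[0,0,0],0.2]
    - [[0,0,0],[0,0,0],0.2]
    - [[0,0,0],[0,0,0],0.2]

```text
time_s: 28.45
tcp_pos: [0.5364, -0.1018, -0.0119]
eef_rot: [1.0, -0.028, -0.0, -0.0]
wrist_force: [-4.8, 1.0, -2.5]
width: 0.0314
```

```bash
python3 bub.py
```

```text
t 28.45 tcp [ 0.5364 -0.1018 -0.0119] F plate axes [-4.81  0.76] -2.53 w 0.0314
top lvl [1.4 1.2] bubble mm (plate xy) [0.61 1.32] area px 39.46875
side lvl [ 1.5 -1.8] bubble mm (plate xy) [0.85 0.84] area px 17.609375
```

Emit:
move_arm:
  plan:
    - [[-0.3,0,0.2],[0,0,0],0.2]
    - [[-0.2,0,0.1],[0,0,0],0.25]
    - [[0,0,0],[0,0,0],0.33]
    - [[0,0,0],[0,0,0],0.38]
    - [[0,0,0],[0,0,0],0.42]
    - [[0,0,0],[0,0,0],0.48]
    - [[0,0,0],[0,0,0],0.48]
  force: 5

```text
time_s: 29.25
tcp_pos: [0.5372, -0.1023, -0.0115]
eef_rot: [1.0, -0.028, 0.001, 0.0]
wrist_force: [0.4, -0.6, 0.6]
width: 0.045
```

```bash
python3 bub.py;python3 - <<'E'
from h import *
p=pickle.load(open("side_last.pkl","rb"));crop(p,(290,200,430,290),5.5,"pics/i1.png")
E
```

```text
t 29.25 tcp [ 0.5372 -0.1023 -0.0115] F plate axes [ 0.38 -0.54] 0.57 w 0.045
top lvl [1.4 1.2] bubble mm (plate xy) [0.69 1.54] area px 38.3125
side lvl [ 1.6 -1.7] bubble mm (plate xy) [0.58 0.89] area px 17.21875
```

View pics/i1.png

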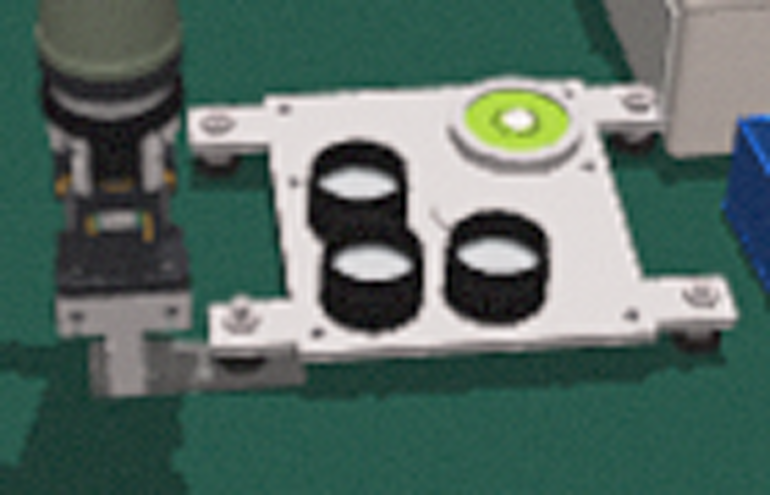

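Emit:
move_arm:
  plan:
    - [[0,0,-5],[0,0,0],0.5]
    - [[0,0,-10],[0,0,0],0.5]
    - [[0,0,-20],[0,0,0],0.5]
    - [[0,0,-30],[0,0,0],0.5]
    - [[-20,0,-30],[0,0,0],0.5]
    - [[-40,0,-30],[0,0,0],0.5]
    - [[-40,0,-10],[0,0,0],0.5]
    - [[0,0,0],[0,0,0],0.5]
    - [[0,0,0],[0,0,0],0.5]
    - [[0,0,0],[0,0,0],0.5]
    - [[0,0,0],[0,0,0],0.5]
    - [[0,0,0],[0,0,0],0.5]

```text
time_s: 30.55
tcp_pos: [0.4368, -0.0962, 0.1224]
eef_rot: [1.0, -0.028, -0.0, -0.0]
wrist_force: [0.5, -0.1, 0.5]
width: 0.0471
```

```bash
python3 bub.py j1;python3 - <<'E'
from h import *
p=pickle.load(open("side_last.pkl","rb"));t=pickle.load(open("top_last.pkl","rb"))
a=cv2.resize(t["color"][110:270,240:400,::-1],None,fx=2.5,fy=2.5,interpolation=cv2.INTER_CUBIC)
b=cv2.resize(p["color"][190:290,290:430,::-1],(400,286),interpolation=cv2.INTER_CUBIC)
o=np.zeros((400,800,3),np.uint8);o[:,:400]=a;o[:286,400:]=b;cv2.imwrite("pics/j1.png",o)
cv2.imwrite("pics/j2.png",p["color"][:,:,::-1])
E
```

```text
t 30.55 tcp [ 0.4368 -0.0962  0.1224] F plate axes [ 0.5  -0.09] 0.47 w 0.0471
top lvl [1.4 1.2] bubble mm (plate xy) [0.74 1.63] area px 38.4375
side lvl [ 1.5 -1.7] bubble mm (plate xy) [0.76 0.81] area px 17.09375
```

View pics/j1.png

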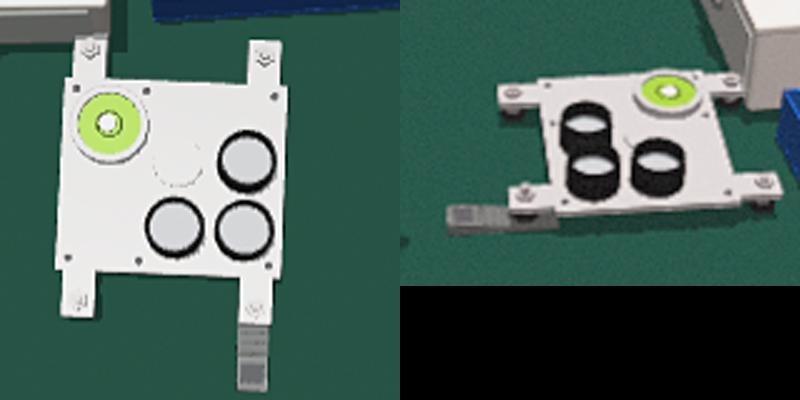

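View pics/j2.png

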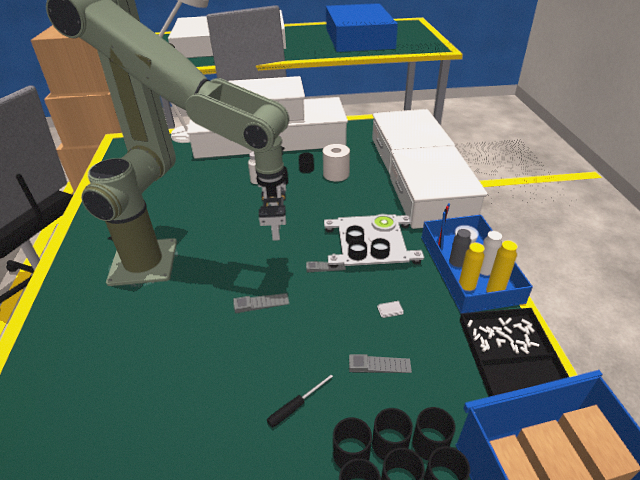

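```bash
python3 bub.py; python3 -c "
from cell import close_job; print(close_job())"
```

```text
t 30.65 tcp [ 0.4365 -0.0962  0.1224] F plate axes [-0.01 -0.37] -0.78 w 0.0469
top lvl [1.4 1.2] bubble mm (plate xy) [0.76 1.6 ] area px 38.4375
side lvl [ 1.5 -1.7] bubble mm (plate xy) [0.79 0.83] area px 16.984375
the job is handed in; nothing more can be done
None
```

I slid the smallest (120 mm) shim thin end first under the near-right foot, in small steps. I stopped with the bubble inside the ring, let go and backed the arm off. The job was handed in at about 31 s.

**Last checks, after letting go:**
- **Bubble:** it lies about 1.8 mm from the level's centre by the top camera and about 1.1 mm by the side camera, against a limit of 3 mm. The two cameras differ by about 0.8 mm along the plate's y. The reading was steady for about the last second before hand-in.
- **Shim and gripper:** the shim lies flat under the foot, and the gripper is clear of everything.
- **Other things:** nothing else looks moved in the side picture. I did not measure those positions again.

**What did not go cleanly:**
- **First grasp:** the fingers closed above the shim's head, because I took the tool point for the finger tips. The shim did not move, and I lowered the gripper and took it again.
- **Pushing down:** three times during the insertion the arm pressed the shim down onto the bench. The push peaked at about 11 N early on, then about 6 N and 4 N later. I eased the arm up each time and went on; the normal push was 1 to 5 N.
- **Plate position:** the level's apparent place changed by about 1 to 2 mm along the plate's y, in opposite directions in the two pictures. That fits the plate rising rather than sliding, but I did not check it separately.
- **Foot load:** I could not measure the foot's load on the shim directly. The push of about 5 N at the end suggests it is not jammed.

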